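Find the high spot of a knife-sharpening stone with a dial gauge

ROBOT

A 6-joint arm with a two-finger parallel gripper is mounted at the origin on the work surface. World frame = base frame: x ahead of the robot, y to its left, z up, the work surface at z = 0. Lengths are in m, angles in rad, forces in N, time in s.
With the tool pointing down it reaches from about 0.35 to 0.85 m from the base axis. Payload 8.1 kg.
Tool frame: the origin (TCP) lies midway between the tips of the shut fingers; the grasp point (between the pads) lies 19 mm behind it (grip_depth is the distance from the TCP to the grasp point, in m); x points along the fingers, z is the direction in which the jaws open and shut, and the axes are right-handed (so a half turn about x gives the same grasp; the last joint's range is limited). The gripper opens to 85 mm and grips with 20 to 120 N. Pads are 22 mm wide; open, the fingers measure 114 mm over their backs; the gripper's body (76 mm by 85 mm) begins 54 mm behind the grasp point. The pads swing forward as they close: fully open they stand 13 mm farther back than shut.
Start: joints at [-1.305, 0.13, 1.488, -0, 1.523, -0.085], TCP at [0.206, -0.563, 0.196] pointing down, gripper open.
Joint ranges: [-2.96, 2.96], [-0.89, 2.26], [0.02, 2.5], [-1.34, 4.48], [0, 2.73], [-2.66, 2.66]. Speed limits (rad/s): [2.39, 2.39, 2.79, 3.14, 3.14, 3.14].

INTERFACE

Orientations are given as a rotation vector (axis times angle).
In Python, from bench import * gives the robot as it stands. The module is installed in compiled form; this text tells all that it offers.
- The arm moves only by the tool step_arm, never from a script. Its argument "deltas" is a list of rows, each an object with "travel": the shift along the world's x, y, z in units of 400 mm (1.0 is 400 mm), a list of three; "turn": the turn, a rotation vector about the world's x, y, z in units of 360 degrees (1.0 is 360 degrees), a list of three; "grip": the opening, from -1 (shut) to 1 (fully open). In form: [{"travel": [x, y, z], "turn": [rx, ry, rz], "grip": grip}, ...]. A call has exactly 10 rows; each row is the pose to reach, as a shift and turn from the pose commanded when the call began, turning the shorter way round; what a row does not reach only later rows make up. A row lasts 1/10 s, in which the tool goes at most 50 mm and 8.59 degrees, less where a joint would pass 70% of its speed; a pose out of reach is approached as far as the arm can. A call with a number of a shift or a turn outside -1 to 1 is refused whole. A call with a gripper value outside its range is refused whole. The fingers move at their own pace and stop on an object; the grip force is fixed at half the most. Time passes only in rows, so rows that repeat a pose let the fingers close, or fill a call up. It gives the time, the measured TCP pose, the force and the opening at its end, in the units of the state.
- read_state(): the state, without advancing time (a new reading comes with each control period).
- get_image(name): name is "side" or "top"; returns a dict with "pixels" (384x512x3 uint8, red, green, blue), "z_map" (384x512 float32, m along the optical axis (not along the pixel's ray), 0 where there is no reading), "mtx" (3x3 intrinsics, pixels), "position" and "attitude" of the camera in the world. Camera axes: x right, y down, z forward; pixel columns grow to the right and rows downward; lengths in m; the calibration is good to about 2 mm. A picture is of the moment at which its call begins.
- close_job(): hands the job in, once; it reports no verdict.
The state is a dict: "t": time; "joint_pos": joint angles; "dq": joint speeds; "tau": joint torques, N m; "ee_pos": TCP position; "eef_rot": TCP orientation; "wrist_force": force on the tool from outside, world axes, zero at the start; "moment": the same for the moment, N m; "opening": finger opening in m.
Only numpy, scipy, OpenCV 4.12 (cv2) and the standard library are available. Lean on these libraries where they do the work, as an engineer would, in place of code of your own. Each camera call takes 0.05 s, during which the arm holds its last target. There are 200 camera calls.

TASK

The round stone of the knife sharpener has one high spot on its rim. Gently push the dial gauge's carriage along its slide until the plunger rests on the rim and is pressed in by about 4 mm, then turn the stone, with the plunger riding on it all the while, to find the high spot, and leave the high spot right under the plunger with the gauge still pressing on it. Never press the plunger to the end of its travel, and leave the other things on the worktop where they are.

Things in the scene. Friction and masses are not known exactly. Their poses are not given: they have to be found in the camera images.
- grinder: the knife sharpener: a fixed grey base plate 200 x 420 mm, 30 mm high, lying on the worktop, that carries a horizontal round stone at its +y end and a dial gauge on a slide at its -y end. Origin on the worktop; its base reaches from x -100 to +100 mm and from y -235 to +185 mm. Its y axis runs along the gauge's slide, from the gauge to the stone's axis (both lie at x = 0); z up
- spindle_axis (a point): point on the upright axis about which the stone turns, 87.5 mm above the worktop (the height of the plunger), 90 mm along +y from the grinder's origin. The grey stone (underside 70 mm, top 105 mm above the worktop) is 80 mm in radius all round except at its one high spot, a smooth swelling about 80 degrees long whose crest, in its middle, stands 4 mm proud. Nothing marks where it is. A metal clamp plate (radius 60 mm) lies on the stone, its top at 108 mm
- spindle (a joint): angle of the stone and its clamp plate, rad, growing anticlockwise seen from above, without end stops; at 0 the knob lies towards the grinder's +x from the axis. Friction (about 0.1 N m) holds it where it is left. The high spot's place relative to the knob differs each time
- knob_grip (a point): point to grip on the black upright turning knob of the stone: a cylinder 22 mm in diameter, from 112 to 146 mm above the worktop, standing on the clamp plate 45 mm from the stone's axis; the point lies on the knob's axis at 130 mm height. The knob spins freely on its own pin, so fingers can hold it without turning and carry it round the axis
- carriage (a joint): position of the dial gauge's carriage on its slide, m, growing as it goes along the grinder's +y towards the stone, 0 to 0.055; sliding friction about 8 N holds it where it is left. With the plunger fully out its foot meets the plain rim at 0.030 (the crest at 0.026)
- handle (a point): grip point of the carriage's black upright handle, 30 mm (along x) by 16 mm (along y, the slide) wide, its top at 148 mm, the point on its axis at 132 mm above the worktop. It stands 85 mm behind the dial's centre, on the side away from the stone; the dial (58 mm in diameter, face up) has its top at 100 mm
- foot: steel ball foot, 8 mm in diameter, at the tip of the gauge's plunger; origin at the ball's centre. It sticks out from the dial towards the stone, 150 mm ahead of the handle with the plunger out, 87.5 mm above the worktop. On the crest its centre is 88 mm from the stone's axis, on the plain rim 84 mm
- plunger (a joint): how far the sprung plunger is pressed in, m: 0 fully out, 0.012 the end of its travel. It takes 1 N to start it and 4 N at the end
- needle (a joint): angle of the dial's needle, rad, turning clockwise seen from above as the plunger goes in: 0 (pointing to the stone) when it is fully out, 5.24 at the end of travel, so 0.436 rad for each mm; the white dial has a tick for each mm
- hone: bystander: flat hand whetstone, 55 x 150 x 25 mm, lying beside the grinder on its -x side; origin at the middle of its underside
- spanner: bystander: steel spanner 160 mm long, lying flat beside the grinder on its +x side; origin at the middle of its underside
- mug: bystander: white mug, 80 mm wide and 95 mm high; origin at the middle of its underside
- soap: bystander: clear washing-up bottle, 60 mm wide and 170 mm high; origin at the middle of its underside
- bowl: bystander: dark green bowl, 130 mm wide and 50 mm high; origin at the middle of its underside
- jar: bystander: brown glass jar with a steel cap, 76 mm wide and 100 mm high; origin at the middle of its underside

How it is judged:
On the way, in this order (a step that is already met when the one before it is completed fails the run):
1. the plunger rests on the stone's rim, pressed in by 2 to 7 mm (value of joint plunger between 0.002 and 0.007 m and contact force between foot and anything else above 0.5 N), for 0.3 s.
2. the high spot is brought under the plunger, which still presses on it (horizontal distance between foot and spindle_axis above 0.0874 m and contact force between foot and anything else above 0.5 N and value of joint plunger between 0.003 and 0.0115 m), for 0.3 s.
At the end, for the whole second after the job is handed in: The plunger presses on the stone's high spot: its ball foot's centre is more than 87.4 mm from the stone's axis (within about 15 degrees of the crest), pushed by more than 0.5 N, the plunger pressed in by 3 to 11.5 mm, and the stone at rest (all of step 2 and velocity of joint spindle between -0.05 and 0.05 rad/s); the robot touches nothing.
It fails at once if the plunger is pressed to the end of its travel (beyond 11.5 mm) (value of joint plunger above 0.0115 m).
It fails at once if the plunger's foot is struck or jammed with more than 12 N (contact force between foot and anything else above 12 N).
It fails at once if the stone is turned (faster than 0.3 rad/s) while the plunger is fully out, not riding on it (value of joint plunger below 0.0003 m and (velocity of joint spindle above 0.3 rad/s or velocity of joint spindle below -0.3 rad/s)).
It fails at once if another thing on the worktop is moved by more than 30 mm (distance of any of hone, spanner, mug, soap, bowl, jar from where it was at the start of the episode above 0.03 m).
It also fails if it takes over 70 s, if anything falls off the work surface, if the arm or the gripper's body presses on something with over 40 N, if the wrist force passes 120 N, or if a joint passes its speed limit or range.

## Working session

There is one attempt and no reset: what is moved stays moved. The work goes in short steps, Python scripts to look and compute and a tool call to move; the robot and the scene stay as the last step left them, time stands still between calls to the robot, and variables do not carry over. Pictures are saved under pics/ and viewed, about 8 in all and at most 12, crops included, and the job is handed in when it is done.

Besides the shell and the picture viewer there is one more tool, called after "Call:" as a command line: name --argument value ..., lists and objects as JSON in quotes. step_arm: Moves the arm, as the interface text tells. Shifts and turns lie within -1 to 1; 1 stands for 400 mm of shift or 360 degrees of turn. Its arguments: {"type":"object","properties":{"deltas":{"type":"array","items":{"type":"object","properties":{"travel":{"type":"array","items":{"type":"number"}},"turn":{"type":"array","items":{"type":"number"}},"grip":{"type":"number"}}}}},"required":["deltas"]}

```bash
mkdir -p pics; cat > h.py <<'E'
from bench import *
import numpy as np, cv2
from scipy.spatial.transform import Rotation as R
def shot(n):
    d=get_image(n); return d
def att(d):
    a=np.array(d["attitude"],float)
    return a if a.shape==(3,3) else R.from_rotvec(a).as_matrix() if a.size==3 else R.from_quat(a).as_matrix()
def px2w(d,u,v,z=None):
    K=np.array(d["mtx"]);r=np.linalg.inv(K)@[u,v,1];A=att(d);p=np.array(d["position"])
    if z is None: return p+A@(r*d["z_map"][int(round(v)),int(round(u))])
    w=A@r; return p+w*(z-p[2])/w[2]
def w2px(d,P):
    c=att(d).T@(np.array(P)-d["position"]); q=np.array(d["mtx"])@c; return q[:2]/q[2]
def cloud(d):
    v,u=np.mgrid[:384,:512];K=np.array(d["mtx"]);z=d["z_map"]
    c=np.stack([(u-K[0,2])/K[0,0]*z,(v-K[1,2])/K[1,1]*z,z],-1)
    return c@att(d).T+d["position"]
def save(d,f,crop=None,k=1):
    im=d["pixels"][...,::-1]
    if crop: u0,v0,u1,v1=crop; im=im[v0:v1,u0:u1]
    cv2.imwrite("pics/"+f,cv2.resize(im,None,fx=k,fy=k,interpolation=cv2.INTER_CUBIC))
E
python3 - <<'E'
from h import *
import pickle
print(read_state())
for n in("top","side"):
    d=shot(n);pickle.dump(d,open(n+".pkl","wb"));save(d,n+"0.png",k=1.5);print(n,d["mtx"],d["position"],d["attitude"])
E
```

```text
{'t': 0.0, 'joint_pos': array([-1.30538291e+00,  1.31160396e-01,  1.48926718e+00,  1.85870733e-05,
        1.52301001e+00, -8.53891594e-02]), 'dq': array([ 1.57562164e-03, -1.40100615e-04, -6.04316730e-06,  6.63371740e-04,
       -2.68791438e-04, -2.47840832e-04]), 'tau': array([-6.15762274e-04, -5.69387877e+01, -5.00553489e+01, -1.71782685e-04,
        1.45076652e-02, -4.39815736e-06]), 'ee_pos': array([ 0.20606386, -0.56285278,  0.1945516 ]), 'eef_rot': array([ 0.94820144,  1.3564228 , -0.94622346]), 'wrist_force': array([ 0.61272056, -0.16004795,  0.75985982]), 'moment': array([-0.04447833,  0.04040279,  0.05487878]), 'opening': 0.08568143986911948}
top [[359.01685085   0.         254.64857913]
 [  0.         359.01685085 189.77207999]
 [  0.           0.           1.        ]] [0.4369663  0.01253809 1.19257575] [-2.1979581   2.19228217 -0.11616248]
side [[447.69421813   0.         257.2806576 ]
 [  0.         447.69421813 190.23613155]
 [  0.           0.           1.        ]] [-0.12021294  0.92673477  0.80252526] [-0.75945355  2.42308399 -1.33937343]
```

View pics/top0.png

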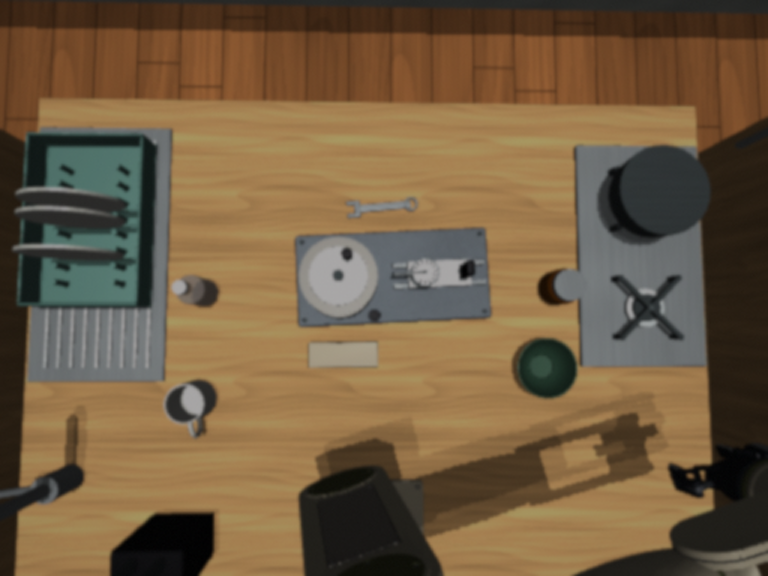

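View pics/side0.png

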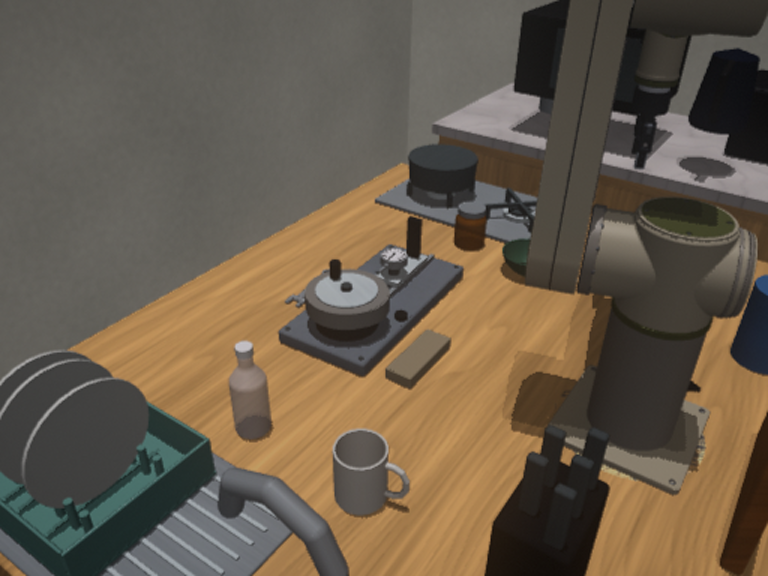

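The top view shows the stone at (338,275)/1.5, its knob at (347,254)/1.5, the handle at (467,269)/1.5 and the dial at (424,272)/1.5. The grinder's y axis is close to world +y. Next I measure these from the depth maps.

```bash
python3 - <<'E'
from h import *
import pickle
from scipy.optimize import least_squares
d=pickle.load(open("top.pkl","rb"));C=cloud(d)
roi=np.zeros((384,512),bool);roi[140:230,185:340]=1
P=C[roi]
b=P[(abs(P[:,2]-.03)<.006)]
r=cv2.minAreaRect((b[:,:2]*1000).astype(np.float32));print("base rect",r, np.median(b[:,2]))
box=cv2.boxPoints(r);print(box)
s=P[(abs(P[:,2]-.1065)<.007)&(P[:,1]>.02)]
print("stone med z",np.median(s[:,2]),"circle",cv2.minEnclosingCircle((s[:,:2]*1000).astype(np.float32)))
k=P[(P[:,2]>.125)]
print(len(k))
for nm,q in(("knob",k[k[:,1]>0]),("handle",k[k[:,1]<0])): print(nm,len(q),q.mean(0),q.min(0),q.max(0))
for u,v,z in((347/1.5,252/1.5,.146),(467/1.5,267/1.5,.148),(338/1.5,275/1.5,.108),(424/1.5,271/1.5,.1)):print(px2w(d,u,v,z),px2w(d,u,v))
ds=pickle.load(open("side.pkl","rb"));Cs=cloud(ds).reshape(-1,3)
m=(Cs[:,2]>.115)&(Cs[:,2]<.16)&(Cs[:,0]>.35)&(Cs[:,0]<.6)&(abs(Cs[:,1])<.25)
k=Cs[m]
for nm,q in(("knob",k[k[:,1]>0]),("handle",k[k[:,1]<0])): print(nm,len(q),q.mean(0),q.min(0),q.max(0))
big=d["pixels"][140:230,185:340][...,::-1]
a=cv2.resize(big,None,fx=5,fy=5,interpolation=cv2.INTER_CUBIC);cv2.imwrite("pics/crop1.png",a)
E
```

```text
base rect ((525.0526733398438, -43.60162353515625), (245.11903381347656, 419.04473876953125), 2.89900803565979) 0.02983569739093417
[[ 392.05325  159.45407]
 [ 413.24673 -259.05438]
 [ 658.0521  -246.65732]
 [ 636.85864  171.85114]]
stone med z 0.10703361157317859 circle ((539.559814453125, 71.42422485351562), 81.49048614501953)
171
knob 100 [0.50625263 0.03218105 0.68928121] [0.4369663  0.01253809 0.12966881] [0.59133019 0.06442954 1.19257575]
handle 71 [ 0.5537608  -0.18855985  0.14453916] [ 0.5400519  -0.19841239  0.12658197] [ 0.56902677 -0.1816053   0.1507886 ]
[0.58229551 0.0516871  0.146     ] [0.58244389 0.05172707 0.14493146]
[ 0.55365929 -0.18344935  0.148     ] [ 0.55391958 -0.18388652  0.14566997]
[0.54067666 0.07094815 0.108     ] [0.5395717  0.07032583 0.11955536]
[ 0.55039046 -0.10403122  0.1       ] [ 0.55031711 -0.10395583  0.10070661]
knob 113 [0.56906724 0.06115984 0.12960103] [0.52971737 0.04311629 0.11536079] [0.5920131  0.08175652 0.14744038]
handle 99 [ 0.55090075 -0.18577732  0.1338982 ] [ 0.53694868 -0.20052981  0.11510126] [ 0.56843198 -0.17882776  0.14899943]
```

View pics/crop1.png

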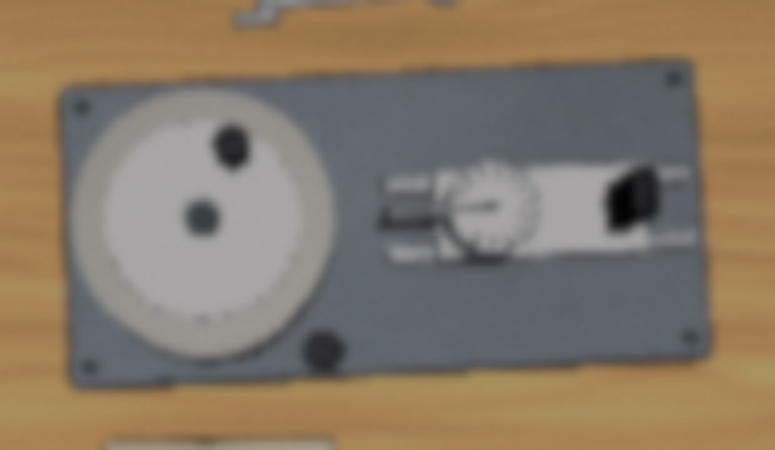

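```bash
python3 - <<'E'
from h import *
import pickle
st=read_state();print(np.round(R.from_rotvec(st["eef_rot"]).as_matrix(),3))
d=pickle.load(open("top.pkl","rb"))
g=cv2.cvtColor(d["pixels"],cv2.COLOR_RGB2GRAY).astype(np.float32)
rg=d["pixels"].astype(np.float32); s=rg[...,0]-rg[...,2]  # stone warm vs base blue
# clamp edge centre & stone edge by radial profiles in world
from scipy.ndimage import map_coordinates
def prof(img,c,z,rs,a):
    P=[w2px(d,[c[0]+r*np.cos(a),c[1]+r*np.sin(a),z]) for r in rs]; P=np.array(P)
    return map_coordinates(img,[P[:,1],P[:,0]],order=1)
def fit(img,c,z,lo,hi,sgn):
    rs=np.arange(lo,hi,.0005); A=np.arange(0,2*np.pi,np.pi/18);out=[]
    for a in A:
        p=prof(img,c,z,rs,a); gr=np.clip(sgn*np.gradient(p),0,None)**2
        i=np.argmax(gr); w=slice(max(i-8,0),i+9); out.append((rs[w]*gr[w]).sum()/gr[w].sum())
    return A,np.array(out)
c=np.array([.540,.0712])
for it in range(4):
    A,r=fit(g,c,.108,.05,.068,-1)
    M=np.c_[np.cos(A),np.sin(A),np.ones_like(A)]
    x=np.linalg.lstsq(M,r,rcond=None)[0]; c=c+x[:2]
print("clamp centre",c,x[2],np.std(r-M@x))
A,r2=fit(g,c,.105,.07,.095,-1)
A,r3=fit(s,c,.105,.07,.095,-1)
for a,q,t in zip(A,r2,r3): print(int(round(np.degrees(a))),round(q*1000,1),round(t*1000,1),end=" | ")
E
```

```text
[[-0.     0.939  0.344]
 [ 0.002  0.344 -0.939]
 [-1.     0.    -0.002]]
clamp centre [nan nan] nan nan
0 nan nan | 10 nan nan | 20 nan nan | 30 nan nan | 40 nan nan | 50 nan nan | 60 nan nan | 70 nan nan | 80 nan nan | 90 nan nan | 100 nan nan | 110 nan nan | 120 nan nan | 130 nan nan | 140 nan nan | 150 nan nan | 160 nan nan | 170 nan nan | 180 nan nan | 190 nan nan | 200 nan nan | 210 nan nan | 220 nan nan | 230 nan nan | 240 nan nan | 250 nan nan | 260 nan nan | 270 nan nan | 280 nan nan | 290 nan nan | 300 nan nan | 310 nan nan | 320 nan nan | 330 nan nan | 340 nan nan | 350 nan nan | <stdin>:16: RuntimeWarning: invalid value encountered in scalar divide
```

Call:
step_arm --deltas '[{"travel": [0.04, 0.04, 0.08], "turn": [0, 0, 0], "grip": 1}, {"travel": [0.12, 0.13, 0.14], "turn": [0, 0, -0.005], "grip": 1}, {"travel": [0.21, 0.23, 0.14], "turn": [0, 0, -0.01], "grip": 1}, {"travel": [0.3, 0.33, 0.14], "turn": [0, 0, -0.016], "grip": 1}, {"travel": [0.39, 0.42, 0.14], "turn": [0, 0, -0.022], "grip": 1}, {"travel": [0.48, 0.52, 0.14], "turn": [0, 0, -0.028], "grip": 1}, {"travel": [0.57, 0.62, 0.14], "turn": [0, 0, -0.034], "grip": 1}, {"travel": [0.66, 0.72, 0.14], "turn": [0, 0, -0.04], "grip": 1}, {"travel": [0.75, 0.82, 0.14], "turn": [0, 0, -0.045], "grip": 1}, {"travel": [0.82, 0.89, 0.12], "turn": [0, 0, -0.048], "grip": 1}]'

```text
t: 1.1
ee_pos: [0.5237, -0.2181, 0.2462]
eef_rot: [1.174, 1.23, -1.173]
wrist_force: [0.6, -1.1, -0.6]
opening: 0.085
```

```bash
python3 - <<'E'
from h import *
import pickle
from scipy.ndimage import map_coordinates
d=pickle.load(open("top.pkl","rb"));px=d["pixels"].astype(np.float32)
ch={"g":px.mean(-1),"rb":px[...,0]-px[...,2]}
def fit(img,c,z,lo,hi):
    rs=np.arange(lo,hi,.0005);out=[]
    for a in A:
        P=np.array([w2px(d,[c[0]+r*np.cos(a),c[1]+r*np.sin(a),z]) for r in rs])
        p=map_coordinates(img,[P[:,1],P[:,0]],order=1); gr=np.clip(-np.gradient(p),1e-6,None)**2
        i=np.argmax(gr); w=slice(max(i-8,0),i+9); out.append((rs[w]*gr[w]).sum()/gr[w].sum())
    return np.array(out)
A=np.arange(0,2*np.pi,np.pi/18)
c=np.array([.540,.0712])
M=np.c_[np.cos(A),np.sin(A),np.ones_like(A)]
for it in range(4):
    r=fit(ch["g"],c,.108,.052,.068)
    ok=np.abs(r-np.median(r))<.004
    x=np.linalg.lstsq(M[ok],r[ok],rcond=None)[0]; c=c+x[:2]
print("clamp centre",c,x[2],np.std((r-M@x)[ok]),ok.sum())
r2=fit(ch["g"],c,.105,.07,.095);r3=fit(ch["rb"],c,.105,.07,.095)
for a,q,t in zip(A,r2,r3): print(int(round(np.degrees(a))),round(q*1000,1),round(t*1000,1),end=" | ")
E
```

```text
clamp centre [0.54164286 0.07221484] 0.058760700652934574 0.0005704642741025641 33
0 79.2 75.1 | 10 78.7 76.0 | 20 79.8 78.7 | 30 78.8 79.9 | 40 79.5 79.9 | 50 79.4 79.7 | 60 79.1 79.0 | 70 79.0 79.9 | 80 79.6 77.6 | 90 79.5 74.6 | 100 79.8 77.3 | 110 80.4 78.6 | 120 80.0 81.1 | 130 79.8 80.5 | 140 79.3 80.1 | 150 79.8 81.3 | 160 81.1 83.7 | 170 82.6 85.9 | 180 83.5 86.8 | 190 83.5 86.7 | 200 83.4 86.9 | 210 82.4 85.8 | 220 80.5 84.3 | 230 79.4 82.6 | 240 79.2 82.6 | 250 78.9 82.0 | 260 79.7 80.8 | 270 80.7 81.3 | 280 80.0 81.1 | 290 79.3 79.2 | 300 80.1 81.0 | 310 80.1 80.3 | 320 79.9 79.9 | 330 79.1 79.3 | 340 79.5 78.0 | 350 79.1 77.4 |
```

The rim fit puts the swelling's crest at a world angle of about 191°, while the plunger lies at about 273°. The rim under the plunger is therefore plain, and the stone needs a turn of about +82°. I go down over the handle.

Call:
step_arm --deltas '[{"travel": [0.02, 0.02, 0], "turn": [0, 0, 0], "grip": 1}, {"travel": [0.05, 0.048, 0], "turn": [0, 0, 0], "grip": 1}, {"travel": [0.05, 0.048, -0.02], "turn": [0, 0, 0], "grip": 1}, {"travel": [0.05, 0.048, -0.08], "turn": [0, 0, 0], "grip": 1}, {"travel": [0.05, 0.048, -0.15], "turn": [0, 0, 0], "grip": 1}, {"travel": [0.05, 0.048, -0.22], "turn": [0, 0, 0], "grip": 1}, {"travel": [0.05, 0.048, -0.28], "turn": [0, 0, 0], "grip": 1}, {"travel": [0.05, 0.048, -0.31], "turn": [0, 0, 0], "grip": 1}, {"travel": [0.05, 0.048, -0.31], "turn": [0, 0, 0], "grip": 1}, {"travel": [0.05, 0.048, -0.31], "turn": [0, 0, 0], "grip": 0.2}]'

```text
t: 2.1
ee_pos: [0.5424, -0.2015, 0.1226]
eef_rot: [1.173, 1.231, -1.173]
wrist_force: [0.7, 0.6, 0.2]
opening: 0.0732
```

```bash
python3 - <<'E'
from h import *
s=read_state();print(s["ee_pos"],s["opening"],s["wrist_force"],R.from_rotvec(s["eef_rot"]).as_matrix()[:,2])
d=shot("top");a=cv2.resize(d["pixels"][150:220,240:340][...,::-1],None,fx=6,fy=6,interpolation=cv2.INTER_CUBIC)
e=shot("side");b=cv2.resize(e["pixels"][130:210,230:320][...,::-1],None,fx=6,fy=6,interpolation=cv2.INTER_CUBIC)
h=min(a.shape[0],b.shape[0]);i=np.hstack([a[:h],b[:h]]);cv2.imwrite("pics/g1.png",cv2.resize(i,None,fx=.7,fy=.7))
E
```

```text
[ 0.54243872 -0.20150663  0.12256749] 0.07319533646719502 [0.70728758 0.56952035 0.23583723] [ 4.83143575e-02 -9.98832018e-01  5.68818391e-04]
```

View pics/g1.png

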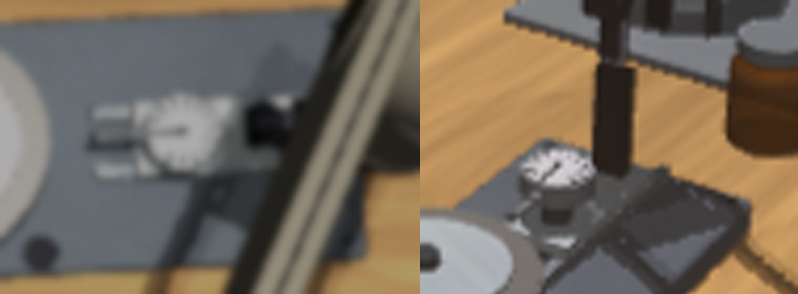

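Both views show the needle at zero and the handle between the fingers. The commanded base lagged by about 12 mm, so I correct that and then close.

Call:
step_arm --deltas '[{"travel": [0.015, 0.018, -0.01], "turn": [0, 0, 0], "grip": 0.5}, {"travel": [0.029, 0.036, -0.01], "turn": [0, 0, 0], "grip": 0.3}, {"travel": [0.029, 0.036, -0.01], "turn": [0, 0, 0], "grip": 0.1}, {"travel": [0.029, 0.036, -0.01], "turn": [0, 0, 0], "grip": -0.1}, {"travel": [0.029, 0.036, -0.01], "turn": [0, 0, 0], "grip": -0.3}, {"travel": [0.029, 0.036, -0.01], "turn": [0, 0, 0], "grip": -0.5}, {"travel": [0.029, 0.036, -0.01], "turn": [0, 0, 0], "grip": -0.7}, {"travel": [0.029, 0.036, -0.01], "turn": [0, 0, 0], "grip": -1}, {"travel": [0.029, 0.036, -0.01], "turn": [0, 0, 0], "grip": -1}, {"travel": [0.029, 0.036, -0.01], "turn": [0, 0, 0], "grip": -1}]'

```text
t: 3.2
ee_pos: [0.5539, -0.1863, 0.1177]
eef_rot: [1.173, 1.232, -1.173]
wrist_force: [-0.5, 0.4, 0.5]
opening: -0.0
```

```bash
cat > st.py <<'E'
from h import *
s=read_state();p=s["ee_pos"];print(s["t"],np.round(p,4),round(s["opening"],4),np.round(s["wrist_force"],1))
y=np.array([-.051,.9987]);x=np.array([.9987,.051]);q=p[:2]-[.5416,.0722];print("rel axis x_g,y_g",q@x,q@y,"carriage if held",.264+q@y)
E
python3 st.py
```

```text
3.2 [ 0.5539 -0.1863  0.1177] -0.0 [-0.5  0.4  0.5]
rel axis x_g,y_g -0.0008998070194663022 -0.2588096052416076 carriage if held 0.0051903947583923915
```

```bash
cat > look.py <<'E'
import sys
from h import *
d=shot("top");a=cv2.resize(d["pixels"][150:220,240:340][...,::-1],None,fx=6,fy=6,interpolation=cv2.INTER_CUBIC)
e=shot("side");b=cv2.resize(e["pixels"][130:210,230:320][...,::-1],None,fx=6,fy=6,interpolation=cv2.INTER_CUBIC)
h=min(a.shape[0],b.shape[0]);i=np.hstack([a[:h],b[:h]]);cv2.imwrite("pics/"+sys.argv[1],cv2.resize(i,None,fx=.7,fy=.7))
E
python3 look.py g2.png
```

```text
(no output)
```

View pics/g2.png

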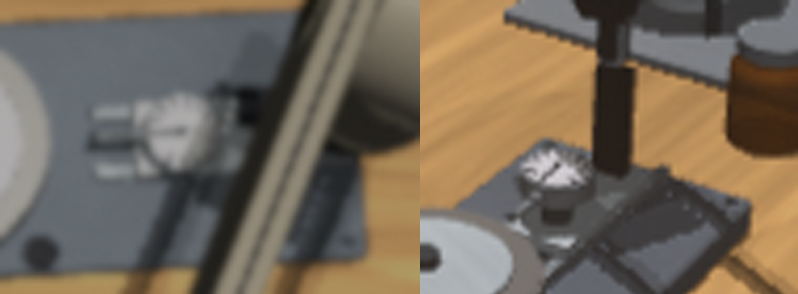

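```bash
python3 - <<'E'
from h import *
e=shot("side");p=read_state()["ee_pos"]
print("tcp px",w2px(e,p),"crop",(w2px(e,p)-[230,130])*4.2)
C=cloud(e)
for (u,v) in ((613,90),(613,130),(613,160),(600,20),(600,50),(620,50),(608,40)):
    x,y=(u-420)/4.2+230,v/4.2+130
    print((u,v),np.round(C[int(y),int(x)],3))
m=(C[...,2]>.1)&(C[...,2]<.3)&(abs(C[...,0]-.55)<.08)&(C[...,1]<-.13)&(C[...,1]>-.3)
Q=C[m]
for z in np.arange(.1,.3,.015):
    q=Q[abs(Q[:,2]-z)<.0075]
    if len(q): print(round(z,3),len(q),q.min(0).round(3)[:2],q.max(0).round(3)[:2])
save(e,"s3.png",(215,70,330,210),5)
E
```

```text
tcp px [275.14259799 154.21026688] crop [189.59891157 101.68312092]
(613, 90) [ 0.554 -0.184  0.13 ]
(613, 130) [ 0.552 -0.184  0.097]
(613, 160) [ 0.551 -0.184  0.068]
(600, 20) [ 0.552 -0.16   0.201]
(600, 50) [ 0.558 -0.17   0.171]
(620, 50) [ 0.545 -0.18   0.17 ]
(608, 40) [ 0.55  -0.168  0.181]
0.1 20 [ 0.537 -0.197] [ 0.567 -0.18 ]
0.115 35 [ 0.537 -0.193] [ 0.565 -0.178]
0.13 37 [ 0.538 -0.194] [ 0.564 -0.177]
0.145 41 [ 0.536 -0.198] [ 0.568 -0.176]
0.16 26 [ 0.54 -0.19] [ 0.561 -0.171]
0.175 33 [ 0.54  -0.195] [ 0.56  -0.168]
0.19 29 [ 0.54  -0.196] [ 0.565 -0.162]
0.205 62 [ 0.537 -0.224] [ 0.565 -0.148]
0.22 76 [ 0.534 -0.235] [ 0.564 -0.136]
0.235 85 [ 0.532 -0.249] [ 0.558 -0.131]
0.25 93 [ 0.532 -0.241] [ 0.566 -0.131]
0.265 78 [ 0.533 -0.217] [ 0.56  -0.142]
0.28 65 [ 0.516 -0.197] [ 0.577 -0.144]
0.295 88 [ 0.516 -0.196] [ 0.578 -0.145]
```

View pics/s3.png

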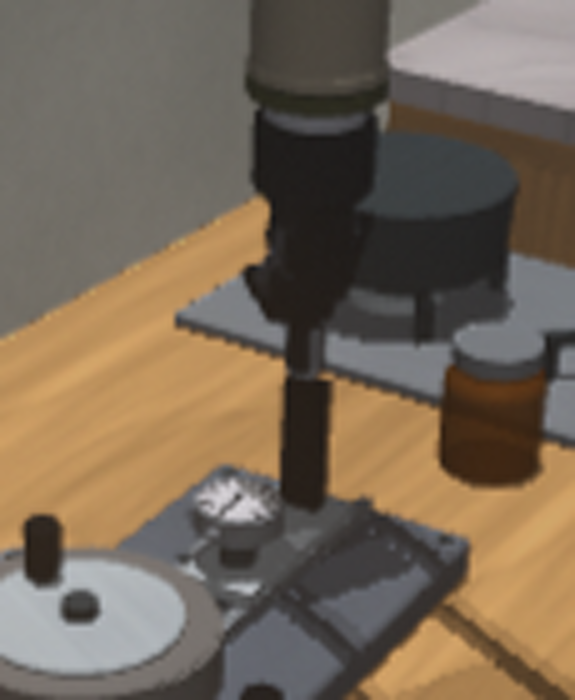

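```bash
python3 - <<'E'
from h import *
import pickle
e=shot("side");C=cloud(e);o=pickle.load(open("side.pkl","rb"));D=cloud(o)
for v in range(120,174,2):
    print(v,*[str(np.round(C[v,u]*1000).astype(int)) for u in(273,275,277,279)],'| old',*[str(np.round(D[v,u]*1000).astype(int)) for u in(273,276,279)], e["pixels"][v,276],o["pixels"][v,276])
print(read_state())
E
```

```text
120 [ 541 -143  257] [ 543 -159  251] [ 539 -164  250] [ 535 -169  249] | old [ 836 -622   13] [ 754 -511   73] [ 741 -514   75] [34 29 26] [37 34 32]
122 [ 546 -152  246] [ 542 -158  245] [ 544 -173  239] [ 535 -170  242] | old [ 775 -523   54] [ 756 -516   62] [ 741 -515   66] [34 29 26] [38 35 32]
124 [ 550 -160  235] [ 543 -159  237] [ 543 -171  233] [ 538 -175  233] | old [ 782 -536   39] [ 772 -543   39] [ 737 -508   61] [34 29 25] [48 46 45]
126 [ 540 -143  237] [ 552 -176  222] [ 542 -170  227] [ 536 -173  228] | old [ 779 -530   33] [ 791 -575   13] [ 792 -601    4] [35 30 27] [55 53 52]
128 [ 536 -138  234] [ 551 -174  216] [ 541 -169  221] [ 538 -176  219] | old [ 783 -538   20] [ 780 -557   14] [ 770 -566   13] [35 29 26] [55 53 53]
130 [ 540 -145  223] [ 558 -185  203] [ 543 -173  212] [ 540 -180  210] | old [ 777 -529   15] [ 768 -538   15] [ 761 -550   12] [36 31 27] [56 55 54]
132 [ 537 -141  219] [ 543 -162  209] [ 544 -175  204] [ 542 -185  201] | old [ 774 -525    9] [ 759 -524   14] [ 751 -535   11] [36 30 27] [57 55 54]
134 [ 544 -151  206] [ 540 -157  205] [ 542
[... 2956 characters left out ...]
-190   54] [67 63 62] [100 100 101]
{'t': 3.4, 'joint_pos': array([-4.12066546e-01,  1.37365556e-01,  1.62450439e+00,  3.19151282e-05,
        1.37974063e+00,  1.10954334e+00]), 'dq': array([ 8.85013278e-04,  4.28079551e-04,  3.60091737e-04,  2.87332076e-04,
       -8.49407211e-05, -9.31364291e-04]), 'tau': array([-1.29860066e-02, -5.56374085e+01, -4.84263361e+01, -8.17125765e-04,
        1.24382521e-03, -7.59206023e-05]), 'ee_pos': array([ 0.55394588, -0.1862335 ,  0.11764631]), 'eef_rot': array([ 1.17292487,  1.23207882, -1.1728852 ]), 'wrist_force': array([-0.25141978, -0.1296889 ,  0.19473756]), 'moment': array([-0.05050869,  0.01896127, -0.02063192]), 'opening': -0.00017719453117819253}
```

The side depth map shows the shut fingertips at z≈0.152, just above the handle's top, while the reported TCP is 0.118. So the reported height is about 35 mm too low. I open, go down further and check.

Call:
step_arm --deltas '[{"travel": [0, 0, 0.02], "turn": [0, 0, 0], "grip": 0.4}, {"travel": [0, -0.005, 0.02], "turn": [0, 0, 0], "grip": 0.4}, {"travel": [0, -0.005, 0.02], "turn": [0, 0, 0], "grip": 0.4}, {"travel": [0, -0.005, 0.02], "turn": [0, 0, 0], "grip": 0.4}, {"travel": [0, -0.005, 0.01], "turn": [0, 0, 0], "grip": 0.4}, {"travel": [0, -0.005, -0.01], "turn": [0, 0, 0], "grip": 0.4}, {"travel": [0, -0.005, -0.03], "turn": [0, 0, 0], "grip": 0.4}, {"travel": [0, -0.005, -0.05], "turn": [0, 0, 0], "grip": 0.4}, {"travel": [0, -0.005, -0.06], "turn": [0, 0, 0], "grip": 0.4}, {"travel": [0, -0.005, -0.06], "turn": [0, 0, 0], "grip": 0.4}]'

```text
t: 4.4
ee_pos: [0.5532, -0.1879, 0.0923]
eef_rot: [1.173, 1.234, -1.174]
wrist_force: [-0.5, 0.6, -1.1]
opening: 0.0601
```

```bash
python3 st.py; python3 - <<'E'
from h import *
e=shot("side");C=cloud(e)
save(e,"s4.png",(235,100,320,190),6)
E
```

```text
4.4 [ 0.5532 -0.1879  0.0923] 0.0601 [-0.5  0.6 -1.1]
rel axis x_g,y_g -0.001712872485883254 -0.2603348073273711 carriage if held 0.0036651926726289363
```

View pics/s4.png

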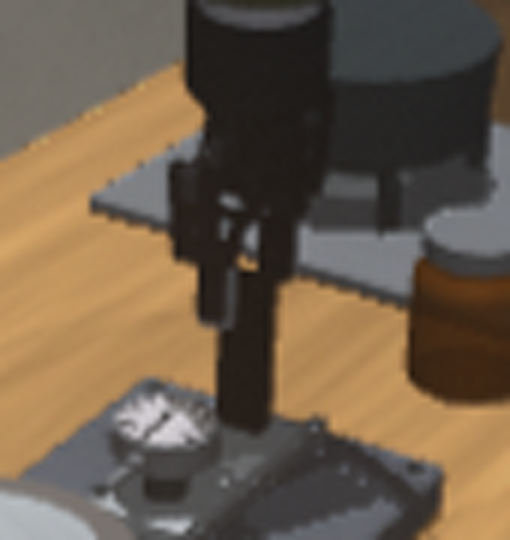

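The fingers now straddle the handle: the front fingertip is at crop (216,326) and the handle's top at about (248,270). I close.

Call:
step_arm --deltas '[{"travel": [0, 0, 0], "turn": [0, 0, 0], "grip": 0.2}, {"travel": [0, 0, 0], "turn": [0, 0, 0], "grip": 0.05}, {"travel": [0, 0, 0], "turn": [0, 0, 0], "grip": -0.1}, {"travel": [0, 0, 0], "turn": [0, 0, 0], "grip": -0.25}, {"travel": [0, 0, 0], "turn": [0, 0, 0], "grip": -0.4}, {"travel": [0, 0, 0], "turn": [0, 0, 0], "grip": -0.5}, {"travel": [0, 0, 0], "turn": [0, 0, 0], "grip": -0.6}, {"travel": [0, 0, 0], "turn": [0, 0, 0], "grip": -0.7}, {"travel": [0, 0, 0], "turn": [0, 0, 0], "grip": -0.8}, {"travel": [0, 0, 0], "turn": [0, 0, 0], "grip": -0.8}]'

```text
t: 5.45
ee_pos: [0.5541, -0.1897, 0.0942]
eef_rot: [1.172, 1.23, -1.174]
wrist_force: [-0.9, -5.0, 1.0]
opening: 0.0147
```

```bash
python3 st.py
```

```text
5.45 [ 0.5541 -0.1897  0.0942] 0.0147 [-0.9 -5.   1. ]
rel axis x_g,y_g -0.0008375578306721294 -0.26216084605863255 carriage if held 0.0018391539413674662
```

Gripped: the opening is 15 mm on the 16 mm handle. I push the carriage 25 mm along the slide, to just short of contact.

Call:
step_arm --deltas '[{"travel": [-0.0003, 0.005, 0], "turn": [0, 0, 0], "grip": -0.8}, {"travel": [-0.0007, 0.014, 0], "turn": [0, 0, 0], "grip": -0.8}, {"travel": [-0.0012, 0.023, 0], "turn": [0, 0, 0], "grip": -0.8}, {"travel": [-0.0016, 0.032, 0], "turn": [0, 0, 0], "grip": -0.8}, {"travel": [-0.002, 0.041, 0], "turn": [0, 0, 0], "grip": -0.8}, {"travel": [-0.0025, 0.049, 0], "turn": [0, 0, 0], "grip": -0.8}, {"travel": [-0.0028, 0.056, 0], "turn": [0, 0, 0], "grip": -0.8}, {"travel": [-0.003, 0.06, 0], "turn": [0, 0, 0], "grip": -0.8}, {"travel": [-0.0032, 0.0625, 0], "turn": [0, 0, 0], "grip": -0.8}, {"travel": [-0.0032, 0.0625, 0], "turn": [0, 0, 0], "grip": -0.8}]'

```text
t: 6.45
ee_pos: [0.5528, -0.165, 0.0942]
eef_rot: [1.172, 1.229, -1.174]
wrist_force: [-0.5, -6.8, 0.8]
opening: 0.0144
```

```bash
python3 st.py;cat > needle.py <<'E'
# needle angle (clockwise from the stone side) from the top picture: darkness along rays from the dial centre
from h import *
import sys
from scipy.ndimage import map_coordinates
car=float(sys.argv[1]) # estimated carriage
ax=np.array([.5416,.0722]);yg=np.array([-.051,.9987])
res=[]
for n in ("top","side"):
    d=shot(n);g=cv2.cvtColor(d["pixels"],cv2.COLOR_RGB2GRAY).astype(np.float32)
    c0=np.r_[ax-yg*(.264-car-.085),.1]
    C=cloud(d); m=(abs(C[...,2]-.1)<.006)&(np.hypot(C[...,0]-c0[0],C[...,1]-c0[1])<.045)
    br=m&(g>np.percentile(g[m],50)) if m.any() else m
    print(n,"dial c",c0.round(4),"depth blob",C[m][:,:2].mean(0).round(4) if m.any() else None,m.sum())
    best=[]
    for dx in np.arange(-.004,.0041,.001):
      for dy in np.arange(-.004,.0041,.001):
        A=np.radians(np.arange(0,360,3));S=[]
        rs=np.linspace(.004,.016,9)
        an=np.radians(92.9)-A # clockwise seen from above
        P=np.stack([c0[0]+dx+np.outer(np.cos(an),rs),c0[1]+dy+np.outer(np.sin(an),rs),np.full((len(A),9),.101)],-1).reshape(-1,3)
        q=(P-d["position"])@att(d);q=q@np.array(d["mtx"]).T;q=q[:,:2]/q[:,2:]
        v=map_coordinates(g,[q[:,1],q[:,0]],order=1).reshape(len(A),9).mean(1)
        best.append((v.min()-np.median(v),np.degrees(A[v.argmin()]),dx,dy))
    best.sort();print([(round(b[0]),round(b[1]),round(b[2]*1e3),round(b[3]*1e3)) for b in best[:6]], "mm at",best[0][1]/25)
    q=w2px(d,c0);u,v=map(int,q);k=14
    res.append(cv2.resize(g[v-k:v+k,u-k:u+k],(390,390),interpolation=cv2.INTER_CUBIC))
cv2.imwrite("pics/"+sys.argv[2],np.hstack(res))
E
python3 needle.py .027 n1.png
```

```text
6.45 [ 0.5528 -0.165   0.0942] 0.0144 [-0.5 -6.8  0.8]
rel axis x_g,y_g -0.0008678338152293424 -0.23747219762469188 carriage if held 0.026527802375308135
top dial c [ 0.5494 -0.0796  0.1   ] depth blob [ 0.5491 -0.0785] 275
[(-24, 198, -4, -4), (-23, 198, -3, -4), (-22, 201, -2, -4), (-22, 204, -1, -4), (-21, 198, -4, -3), (-21, 201, -3, -3)] mm at 7.92
side dial c [ 0.5494 -0.0796  0.1   ] depth blob [ 0.5459 -0.076 ] 141
[(-55, 357, -1, 4), (-54, 3, -2, 4), (-53, 354, 0, 4), (-53, 0, -1, 3), (-52, 3, -2, 3), (-52, 354, 0, 3)] mm at 14.28[ WARN:0@2.380] global loadsave.cpp:1063 imwrite_ Unsupported depth image for selected encoder is fallbacked to CV_8U.
```

View pics/n1.png

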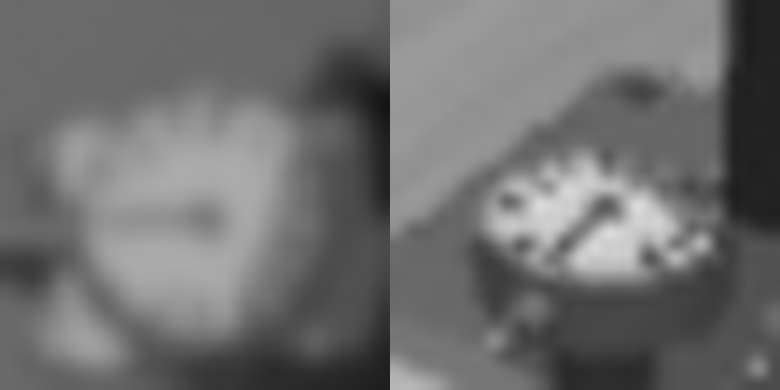

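The needle is still at 0 in both views, and the side view reads it well. I go on slowly.

Call:
step_arm --deltas '[{"travel": [0, 0.0015, 0], "turn": [0, 0, 0], "grip": -0.8}, {"travel": [-0.0001, 0.003, 0], "turn": [0, 0, 0], "grip": -0.8}, {"travel": [-0.0002, 0.0045, 0], "turn": [0, 0, 0], "grip": -0.8}, {"travel": [-0.0003, 0.006, 0], "turn": [0, 0, 0], "grip": -0.8}, {"travel": [-0.0004, 0.0075, 0], "turn": [0, 0, 0], "grip": -0.8}, {"travel": [-0.0005, 0.009, 0], "turn": [0, 0, 0], "grip": -0.8}, {"travel": [-0.0005, 0.01, 0], "turn": [0, 0, 0], "grip": -0.8}, {"travel": [-0.0005, 0.01, 0], "turn": [0, 0, 0], "grip": -0.8}, {"travel": [-0.0005, 0.01, 0], "turn": [0, 0, 0], "grip": -0.8}, {"travel": [-0.0005, 0.01, 0], "turn": [0, 0, 0], "grip": -0.8}]'

```text
t: 7.55
ee_pos: [0.5527, -0.1614, 0.0942]
eef_rot: [1.171, 1.229, -1.174]
wrist_force: [-0.8, -9.2, 0.7]
opening: 0.0141
```

```bash
python3 st.py
cat > needle.py <<'E'
# needle angle in the side view, clockwise from the stone side; dial centre searched near the estimate
from h import *
import sys
from scipy.ndimage import map_coordinates
car=float(sys.argv[1]);yg=np.array([-.051,.9987])
d=shot("side");g=cv2.cvtColor(d["pixels"],cv2.COLOR_RGB2GRAY).astype(np.float32)
c0=np.r_[np.array([.5416,.0722])-yg*(.264-car-.085)+[-.001,.0035],.101]
A=np.radians(np.arange(0,360,4));rs=np.linspace(.003,.017,10);an=np.radians(92.9)-A;best=[]
for dx in np.arange(-.003,.0031,.001):
  for dy in np.arange(-.003,.0031,.001):
    P=np.stack([c0[0]+dx+np.outer(np.cos(an),rs),c0[1]+dy+np.outer(np.sin(an),rs),np.full((len(A),10),.101)],-1).reshape(-1,3)
    q=((P-d["position"])@att(d))@np.array(d["mtx"]).T;q=q[:,:2]/q[:,2:]
    v=map_coordinates(g,[q[:,1],q[:,0]],order=1).reshape(len(A),10).mean(1)
    best.append((v.min()-np.median(v),np.degrees(A[v.argmin()]),dx,dy))
best.sort();print([(round(b[0]),round(b[1]),round(b[2]*1e3),round(b[3]*1e3)) for b in best[:8]],"mm",best[0][1]/25)
if len(sys.argv)>2:
    u,v=map(int,w2px(d,c0));cv2.imwrite("pics/"+sys.argv[2],cv2.resize(d["pixels"][v-14:v+14,u-14:u+14][...,::-1],(420,420),interpolation=cv2.INTER_CUBIC))
E
python3 needle.py .031 n2.png
```

```text
7.55 [ 0.5527 -0.1614  0.0942] 0.0141 [-0.8 -9.2  0.7]
rel axis x_g,y_g -0.0008597182254884317 -0.23388179198539835 carriage if held 0.03011820801460166
[(-52, 16, 3, 3), (-51, 24, 2, 3), (-51, 16, 3, 2), (-51, 52, -3, 2), (-51, 20, 2, 2), (-51, 16, 3, 1), (-51, 16, 2, 0), (-51, 24, 1, 2)] mm 0.64
```

Needle and force (-6.8 to -9.2 N) both suggest contact, about 1 mm in. I advance 2.6 mm more.

Call:
step_arm --deltas '[{"travel": [0, 0.001, 0], "turn": [0, 0, 0], "grip": -0.8}, {"travel": [-0.0001, 0.002, 0], "turn": [0, 0, 0], "grip": -0.8}, {"travel": [-0.0001, 0.003, 0], "turn": [0, 0, 0], "grip": -0.8}, {"travel": [-0.0002, 0.004, 0], "turn": [0, 0, 0], "grip": -0.8}, {"travel": [-0.0003, 0.005, 0], "turn": [0, 0, 0], "grip": -0.8}, {"travel": [-0.0003, 0.006, 0], "turn": [0, 0, 0], "grip": -0.8}, {"travel": [-0.0003, 0.0065, 0], "turn": [0, 0, 0], "grip": -0.8}, {"travel": [-0.0003, 0.0065, 0], "turn": [0, 0, 0], "grip": -0.8}, {"travel": [-0.0003, 0.0065, 0], "turn": [0, 0, 0], "grip": -0.8}, {"travel": [-0.0003, 0.0065, 0], "turn": [0, 0, 0], "grip": -0.8}]'

```text
t: 8.6
ee_pos: [0.5526, -0.159, 0.0942]
eef_rot: [1.171, 1.228, -1.175]
wrist_force: [-0.2, -10.2, 0.4]
opening: 0.0149
```

```bash
python3 st.py; python3 needle.py .0335 n3.png; python3 -c "
import cv2,numpy as np
cv2.imwrite('pics/n23.png',np.hstack([cv2.imread('pics/n2.png'),cv2.imread('pics/n3.png')])[:,:800])"
```

```text
8.6 [ 0.5526 -0.159   0.0942] 0.0149 [ -0.2 -10.2   0.4]
rel axis x_g,y_g -0.0008479327363837521 -0.2314621544897333 carriage if held 0.0325378455102667
[(-54, 156, -3, 3), (-52, 152, -3, 2), (-50, 160, -2, 3), (-49, 148, -3, 1), (-48, 156, -2, 2), (-48, 104, -1, 1), (-47, 100, -1, 0), (-47, 112, 3, 3)] mm 6.24
```

View pics/n23.png

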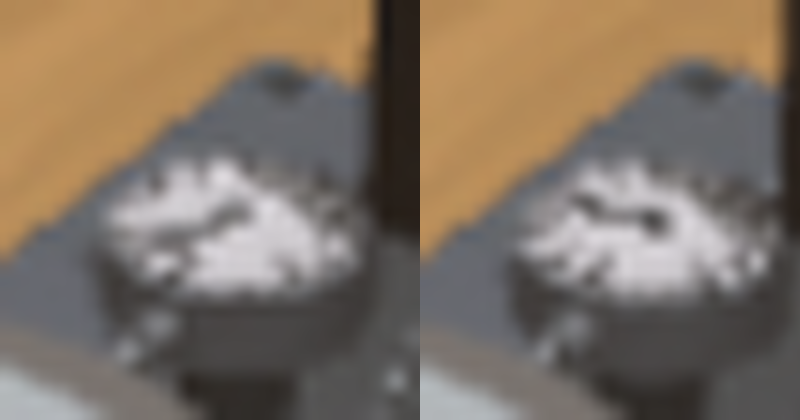

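Left picture: the needle runs from the hub (240,212) to (160,242). Right picture: from (655,218) to (575,200). I convert both directions to needle angles.

```bash
python3 - <<'E'
from h import *
import pickle
d=pickle.load(open("side.pkl","rb"));c=np.array([.549,-.073,.101]);o=w2px(d,c)
J=np.c_[w2px(d,c+[.01,0,0])-o,w2px(d,c+[0,.01,0])-o]
for n,v in(("n1",(550-608,265-205)),("n2",(-80,30)),("n3",(-80,-18))):
    w=np.linalg.solve(J,v);a=(92.9-np.degrees(np.arctan2(w[1],w[0])))%360;print(n,a,a/25)
E
```

```text
n1 354.1791857927927 14.167167431711707
n2 21.06498597653183 0.8425994390612732
n3 81.37600778613937 3.255040311445575
```

The needle reads about 3.3 mm, so the press is good (about 7.3 mm on the crest). I let go of the handle, rise and go over the knob at (0.582, 0.052).

Call:
step_arm --deltas '[{"travel": [0, 0, 0], "turn": [0, 0, 0], "grip": -0.4}, {"travel": [0, 0, 0], "turn": [0, 0, 0], "grip": 0}, {"travel": [0, 0, 0], "turn": [0, 0, 0], "grip": 0.4}, {"travel": [0, 0, 0], "turn": [0, 0, 0], "grip": 0.4}, {"travel": [0, 0, 0.03], "turn": [0, 0, 0], "grip": 0.4}, {"travel": [0, 0, 0.1], "turn": [0, 0, 0], "grip": 0.4}, {"travel": [0, 0, 0.17], "turn": [0, 0, 0], "grip": 0.4}, {"travel": [0.01, 0.06, 0.17], "turn": [0, 0, 0], "grip": 0.4}, {"travel": [0.02, 0.15, 0.17], "turn": [0, 0, 0], "grip": 0.4}, {"travel": [0.03, 0.24, 0.17], "turn": [0, 0, 0], "grip": 0.4}]'

```text
t: 9.65
ee_pos: [0.5649, -0.06, 0.1632]
eef_rot: [1.175, 1.23, -1.173]
wrist_force: [-0.4, 0.3, -0.8]
opening: 0.0602
```

```bash
python3 st.py; python3 needle.py .0335 n4.png
```

```text
9.65 [ 0.5649 -0.06    0.1632] 0.0602 [-0.4  0.3 -0.8]
rel axis x_g,y_g 0.016508902265421926 -0.13317906130804588 carriage if held 0.13082093869195413
[(-19, 152, -3, 2), (-19, 152, -3, 3), (-18, 148, -3, 1), (-18, 92, -3, -3), (-18, 96, -3, -2), (-17, 88, -2, -3), (-17, 92, -1, -2), (-17, 160, -2, 3)] mm 6.08
```

Call:
step_arm --deltas '[{"travel": [0.014, 0.09, 0], "turn": [0, 0, 0], "grip": 0.4}, {"travel": [0.028, 0.19, 0], "turn": [0, 0, 0], "grip": 0.4}, {"travel": [0.043, 0.285, 0], "turn": [0, 0, 0], "grip": 0.4}, {"travel": [0.043, 0.285, 0], "turn": [0, 0, 0], "grip": 0.4}, {"travel": [0.043, 0.285, -0.03], "turn": [0, 0, 0], "grip": 0.4}, {"travel": [0.043, 0.285, -0.08], "turn": [0, 0, 0], "grip": 0.4}, {"travel": [0.043, 0.285, -0.13], "turn": [0, 0, 0], "grip": 0.4}, {"travel": [0.043, 0.285, -0.165], "turn": [0, 0, 0], "grip": 0.4}, {"travel": [0.043, 0.285, -0.175], "turn": [0, 0, 0], "grip": 0.3}, {"travel": [0.043, 0.285, -0.175], "turn": [0, 0, 0], "grip": 0.2}]'

```text
t: 10.7
ee_pos: [0.581, 0.0526, 0.0909]
eef_rot: [1.173, 1.233, -1.175]
wrist_force: [-1.2, -0.1, 0.2]
opening: 0.0512
```

```bash
python3 st.py; python3 - <<'E'
from h import *
e=shot("side");save(e,"s5.png",(195,110,295,225),5)
E
```

```text
10.7 [0.581  0.0526 0.0909] 0.0512 [-1.2 -0.1  0.2]
rel axis x_g,y_g 0.038323542077003864 -0.021540682568852602 carriage if held 0.2424593174311474
```

View pics/s5.png

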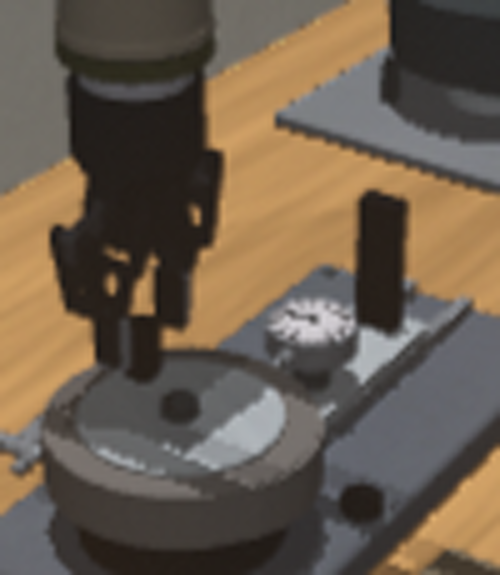

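The knob (145,345) is between the fingers, and the dial is in clear view at (310,320), the needle still at about 3 mm. I close on the knob.

Call:
step_arm --deltas '[{"travel": [0, 0, 0], "turn": [0, 0, 0], "grip": 0.1}, {"travel": [0, 0, 0], "turn": [0, 0, 0], "grip": 0}, {"travel": [0, 0, 0], "turn": [0, 0, 0], "grip": -0.1}, {"travel": [0, 0, 0], "turn": [0, 0, 0], "grip": -0.2}, {"travel": [0, 0, 0], "turn": [0, 0, 0], "grip": -0.3}, {"travel": [0, 0, 0], "turn": [0, 0, 0], "grip": -0.4}, {"travel": [0, 0, 0], "turn": [0, 0, 0], "grip": -0.5}, {"travel": [0, 0, 0], "turn": [0, 0, 0], "grip": -0.6}, {"travel": [0, 0, 0], "turn": [0, 0, 0], "grip": -0.7}, {"travel": [0, 0, 0], "turn": [0, 0, 0], "grip": -0.7}]'

```text
t: 11.75
ee_pos: [0.5817, 0.0532, 0.0919]
eef_rot: [1.173, 1.232, -1.173]
wrist_force: [-1.7, -0.7, 3.3]
opening: 0.0196
```

```bash
python3 st.py; python3 - <<'E'
from h import *
p=read_state()["ee_pos"][:2];ax=np.array([.5416,.0722]);q=p-ax;a0=np.arctan2(q[1],q[0]);print(np.hypot(*q),np.degrees(a0))
# arc +84deg, 4 calls x 21 deg
r=.045
for k in range(0,93,3):
    a=a0+np.radians(k);D=r*np.array([np.cos(a)-np.cos(a0),np.sin(a)-np.sin(a0)])/.4;print(k,D.round(4),end=" ; ")
E
```

```text
11.75 [0.5817 0.0532 0.0919] 0.0196 [-1.7 -0.7  3.3]
rel axis x_g,y_g 0.03907246657062233 -0.020987106689920983 carriage if held 0.24301289331007903
0.04435212508547856 -25.318358712530962
0 [0. 0.] ; 3 [0.0024 0.0054] ; 6 [0.0045 0.0109] ; 9 [0.0063 0.0165] ; 12 [0.0078 0.0222] ; 15 [0.009 0.028] ; 18 [0.0099 0.0338] ; 21 [0.0105 0.0396] ; 24 [0.0108 0.0455] ; 27 [0.0108 0.0514] ; 30 [0.0104 0.0573] ; 33 [0.0098 0.0631] ; 36 [0.0089 0.069 ] ; 39 [0.0076 0.0747] ; 42 [0.0061 0.0804] ; 45 [0.0042 0.086 ] ; 48 [0.0021 0.0915] ; 51 [-0.0003  0.0969] ; 54 [-0.003   0.1021] ; 57 [-0.006   0.1072] ; 60 [-0.0092  0.1121] ; 63 [-0.0127  0.1169] ; 66 [-0.0164  0.1214] ; 69 [-0.0203  0.1258] ; 72 [-0.0245  0.13  ] ; 75 [-0.0289  0.1339] ; 78 [-0.0335  0.1376] ; 81 [-0.0383  0.141 ] ; 84 [-0.0432  0.1442] ; 87 [-0.0483  0.1471] ; 90 [-0.0536  0.1498] ;
```

Knob gripped. I turn the first 42° anticlockwise.

Call:
step_arm --deltas '[{"travel": [0.0024, 0.0054, 0], "turn": [0, 0, 0], "grip": -0.7}, {"travel": [0.0055, 0.014, 0], "turn": [0, 0, 0], "grip": -0.7}, {"travel": [0.0078, 0.0222, 0], "turn": [0, 0, 0], "grip": -0.7}, {"travel": [0.0095, 0.031, 0], "turn": [0, 0, 0], "grip": -0.7}, {"travel": [0.0105, 0.0396, 0], "turn": [0, 0, 0], "grip": -0.7}, {"travel": [0.0109, 0.0485, 0], "turn": [0, 0, 0], "grip": -0.7}, {"travel": [0.0104, 0.0573, 0], "turn": [0, 0, 0], "grip": -0.7}, {"travel": [0.0094, 0.066, 0], "turn": [0, 0, 0], "grip": -0.7}, {"travel": [0.0076, 0.0747, 0], "turn": [0, 0, 0], "grip": -0.7}, {"travel": [0.0061, 0.0804, 0], "turn": [0, 0, 0], "grip": -0.7}]'

```text
t: 12.75
ee_pos: [0.5834, 0.0849, 0.0919]
eef_rot: [1.171, 1.232, -1.175]
wrist_force: [-5.9, -6.2, 7.2]
opening: 0.0199
```

```bash
python3 st.py; python3 - <<'E'
from h import *
p=read_state()["ee_pos"][:2];q=p-[.5416,.0722];print(np.hypot(*q),np.degrees(np.arctan2(q[1],q[0])))
E
python3 needle.py .0335 n5.png
```

```text
12.75 [0.5834 0.0849 0.0919] 0.0199 [-5.9 -6.2  7.2]
rel axis x_g,y_g 0.04236583847466137 0.010545362097720156 carriage if held 0.2745453620977202
0.043658490630363034 16.900902172315504
[(-60, 88, -3, -3), (-59, 88, -3, -2), (-59, 84, -2, -3), (-58, 92, -1, -2), (-57, 88, -2, -2), (-57, 96, -1, -1), (-57, 88, -1, -3), (-56, 156, -3, 3)] mm 3.52
```

Call:
step_arm --deltas '[{"travel": [-0.0019, 0.0056, 0], "turn": [0, 0, 0], "grip": -0.7}, {"travel": [-0.0052, 0.0138, 0], "turn": [0, 0, 0], "grip": -0.7}, {"travel": [-0.0091, 0.0217, 0], "turn": [0, 0, 0], "grip": -0.7}, {"travel": [-0.0137, 0.0293, 0], "turn": [0, 0, 0], "grip": -0.7}, {"travel": [-0.0188, 0.0365, 0], "turn": [0, 0, 0], "grip": -0.7}, {"travel": [-0.0245, 0.0432, 0], "turn": [0, 0, 0], "grip": -0.7}, {"travel": [-0.0306, 0.0496, 0], "turn": [0, 0, 0], "grip": -0.7}, {"travel": [-0.0373, 0.0554, 0], "turn": [0, 0, 0], "grip": -0.7}, {"travel": [-0.0444, 0.0606, 0], "turn": [0, 0, 0], "grip": -0.7}, {"travel": [-0.0493, 0.0638, 0], "turn": [0, 0, 0], "grip": -0.7}]'

```text
t: 13.8
ee_pos: [0.5645, 0.1093, 0.092]
eef_rot: [1.171, 1.229, -1.174]
wrist_force: [-0.6, -9.9, 3.8]
opening: 0.0197
```

```bash
python3 st.py; cat > rim.py <<'E'
# rim radius against angle in the top picture: where the swelling lies now
from h import *
from scipy.ndimage import map_coordinates
d=shot("top");g=d["pixels"].astype(np.float32).mean(-1);c=np.array([.5416,.0722]);rs=np.arange(.07,.095,.0005)
for k in range(150,341,10):
    a=np.radians(k);P=np.array([w2px(d,[c[0]+r*np.cos(a),c[1]+r*np.sin(a),.105]) for r in rs])
    p=map_coordinates(g,[P[:,1],P[:,0]],order=1);gr=np.clip(-np.gradient(p),1e-6,None)**2;i=gr.argmax();w=slice(max(i-8,0),i+9)
    print(k,round((rs[w]*gr[w]).sum()/gr[w].sum()*1000,1),end=" | ")
p=read_state()["ee_pos"][:2];q=p-c;print("\nknob",np.hypot(*q),np.degrees(np.arctan2(q[1],q[0])))
E
python3 rim.py; python3 needle.py .0335 n6.png
```

```text
13.8 [0.5645 0.1093 0.092 ] 0.0197 [-0.6 -9.9  3.8]
rel axis x_g,y_g 0.02475816624043536 0.035877001491371664 carriage if held 0.2998770014913717
150 79.6 | 160 79.3 | 170 79.5 | 180 86.1 | 190 93.2 | 200 79.8 | 210 80.1 | 220 79.7 | 230 80.0 | 240 80.3 | 250 81.5 | 260 84.0 | 270 84.2 | 280 84.0 | 290 82.9 | 300 80.0 | 310 79.7 | 320 80.1 | 330 78.2 | 340 78.7 | 
knob 0.04359929851246714 58.99739220040599
[(-88, 168, -3, 3), (-87, 172, -2, 3), (-87, 172, -2, 2), (-86, 176, -1, 2), (-86, 164, -3, 2), (-85, 176, -1, 3), (-85, 176, -1, 1), (-85, 172, -2, 1)] mm 6.72
```

View pics/n6.png

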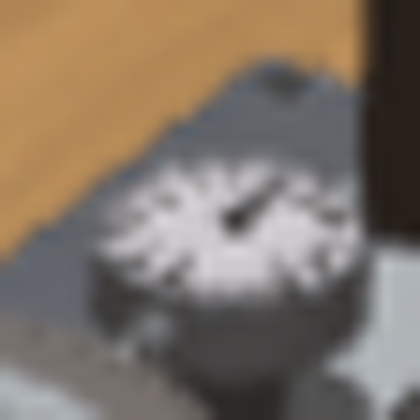

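The needle now reads about 7 mm, hub (235,220) to tip (285,180), against 3.3 mm on the plain rim. The top-view rim is symmetric about 272°. I turn 20° past it to confirm the maximum.

Call:
step_arm --deltas '[{"travel": [-0.005, 0.0029, 0], "turn": [0, 0, 0], "grip": -0.7}, {"travel": [-0.0104, 0.0056, 0], "turn": [0, 0, 0], "grip": -0.7}, {"travel": [-0.0158, 0.0079, 0], "turn": [0, 0, 0], "grip": -0.7}, {"travel": [-0.0213, 0.01, 0], "turn": [0, 0, 0], "grip": -0.7}, {"travel": [-0.0269, 0.0118, 0], "turn": [0, 0, 0], "grip": -0.7}, {"travel": [-0.0326, 0.0134, 0], "turn": [0, 0, 0], "grip": -0.7}, {"travel": [-0.0364, 0.0142, 0], "turn": [0, 0, 0], "grip": -0.7}, {"travel": [-0.0364, 0.0142, 0], "turn": [0, 0, 0], "grip": -0.7}, {"travel": [-0.0364, 0.0142, 0], "turn": [0, 0, 0], "grip": -0.7}, {"travel": [-0.0364, 0.0142, 0], "turn": [0, 0, 0], "grip": -0.7}]'

```text
t: 14.9
ee_pos: [0.5499, 0.1152, 0.0919]
eef_rot: [1.172, 1.23, -1.174]
wrist_force: [-1.2, -7.6, 5.4]
opening: 0.0199
```

```bash
python3 rim.py; python3 needle.py .0335 n7.png
```

```text
150 78.9 | 160 79.4 | 170 92.9 | 180 80.8 | 190 84.4 | 200 79.7 | 210 80.1 | 220 79.9 | 230 79.4 | 240 79.2 | 250 79.1 | 260 80.7 | 270 82.8 | 280 83.8 | 290 84.1 | 300 83.9 | 310 82.7 | 320 81.4 | 330 80.0 | 340 80.3 | 
knob 0.043811743944801966 78.98650161622022
[(-82, 160, -3, 3), (-81, 164, -2, 2), (-81, 156, -3, 2), (-80, 160, -2, 1), (-79, 164, -2, 3), (-78, 148, -3, 1), (-78, 164, -1, 1), (-78, 160, -2, 0)] mm 6.4
```

Call:
step_arm --deltas '[{"travel": [0.0074, -0.0018, 0], "turn": [0, 0, 0], "grip": -0.7}, {"travel": [0.0151, -0.0042, 0], "turn": [0, 0, 0], "grip": -0.7}, {"travel": [0.026, -0.0086, 0], "turn": [0, 0, 0], "grip": -0.7}, {"travel": [0.0364, -0.0142, 0], "turn": [0, 0, 0], "grip": -0.7}, {"travel": [0.0461, -0.0208, 0], "turn": [0, 0, 0], "grip": -0.7}, {"travel": [0.0551, -0.0284, 0], "turn": [0, 0, 0], "grip": -0.7}, {"travel": [0.0632, -0.037, 0], "turn": [0, 0, 0], "grip": -0.7}, {"travel": [0.0657, -0.04, 0], "turn": [0, 0, 0], "grip": -0.7}, {"travel": [0.0657, -0.04, 0], "turn": [0, 0, 0], "grip": -0.7}, {"travel": [0.0657, -0.04, 0], "turn": [0, 0, 0], "grip": -0.7}]'

```text
t: 16.0
ee_pos: [0.5751, 0.0999, 0.0919]
eef_rot: [1.171, 1.232, -1.175]
wrist_force: [-6.5, -6.0, 7.7]
opening: 0.02
```

```bash
python3 rim.py; python3 needle.py .0335 n8.png; python3 -c "
import cv2,numpy as np
cv2.imwrite('pics/n78.png',np.hstack([cv2.resize(cv2.imread('pics/n%d.png'%i)[140:340,80:380],None,fx=1.3,fy=1.3) for i in (7,8)]))"
```

```text
150 79.9 | 160 79.2 | 170 79.5 | 180 80.4 | 190 75.1 | 200 92.7 | 210 80.0 | 220 80.4 | 230 82.0 | 240 82.7 | 250 83.9 | 260 84.0 | 270 82.5 | 280 81.9 | 290 80.8 | 300 79.9 | 310 80.5 | 320 79.3 | 330 80.2 | 340 71.7 | 
knob 0.04347754675449488 39.59722146958
[(-77, 152, -3, 2), (-77, 156, -3, 3), (-77, 148, -3, 1), (-75, 156, -2, 1), (-75, 160, -2, 2), (-74, 152, -2, 0), (-73, 164, -2, 3), (-72, 160, -1, 0)] mm 6.08
```

View pics/n78.png

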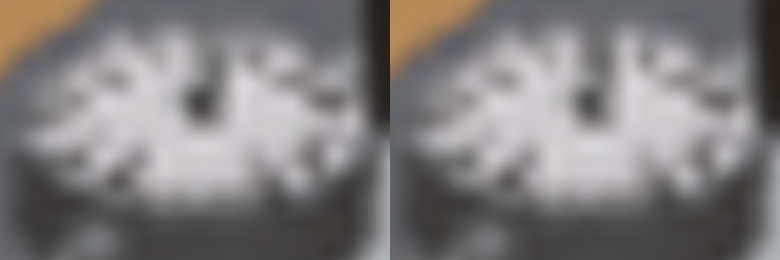

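The 20°-past and 20°-short readings are nearly equal and both well below the middle one, with the far side very slightly higher. The crest therefore lies at a knob angle of about 61°. I go there, then release.

Call:
step_arm --deltas '[{"travel": [-0.0025, 0.003, 0], "turn": [0, 0, 0], "grip": -0.7}, {"travel": [-0.0065, 0.0075, 0], "turn": [0, 0, 0], "grip": -0.7}, {"travel": [-0.0106, 0.0116, 0], "turn": [0, 0, 0], "grip": -0.7}, {"travel": [-0.015, 0.0155, 0], "turn": [0, 0, 0], "grip": -0.7}, {"travel": [-0.0196, 0.0192, 0], "turn": [0, 0, 0], "grip": -0.7}, {"travel": [-0.0244, 0.0226, 0], "turn": [0, 0, 0], "grip": -0.7}, {"travel": [-0.0293, 0.0258, 0], "turn": [0, 0, 0], "grip": -0.7}, {"travel": [-0.0327, 0.0278, 0], "turn": [0, 0, 0], "grip": -0.7}, {"travel": [-0.0327, 0.0278, 0], "turn": [0, 0, 0], "grip": -0.7}, {"travel": [-0.0327, 0.0278, 0], "turn": [0, 0, 0], "grip": -0.7}]'

```text
t: 17.1
ee_pos: [0.5627, 0.1103, 0.0919]
eef_rot: [1.171, 1.231, -1.175]
wrist_force: [-2.9, -8.4, 6.2]
opening: 0.0198
```

Call:
step_arm --deltas '[{"travel": [0, 0, 0], "turn": [0, 0, 0], "grip": -0.4}, {"travel": [0, 0, 0], "turn": [0, 0, 0], "grip": -0.1}, {"travel": [0, 0, 0], "turn": [0, 0, 0], "grip": 0.2}, {"travel": [0, 0, 0], "turn": [0, 0, 0], "grip": 0.4}, {"travel": [0, 0, 0], "turn": [0, 0, 0], "grip": 0.4}, {"travel": [0, 0, 0.03], "turn": [0, 0, 0], "grip": 0.4}, {"travel": [0, 0, 0.1], "turn": [0, 0, 0], "grip": 0.4}, {"travel": [0, 0, 0.18], "turn": [0, 0, 0], "grip": 0.4}, {"travel": [0, 0, 0.25], "turn": [0, 0, 0], "grip": 0.4}, {"travel": [0, 0, 0.25], "turn": [0, 0, 0], "grip": 0.4}]'

```text
t: 18.1
ee_pos: [0.5661, 0.1123, 0.1984]
eef_rot: [1.178, 1.226, -1.165]
wrist_force: [1.9, 0.4, 0.2]
opening: 0.0598
```

```bash
python3 st.py; python3 rim.py; python3 needle.py .0335 n9.png; python3 - <<'E'
from h import *
e=shot("side");C=cloud(e);m=(C[...,2]>.125)&(C[...,2]<.15)&(np.hypot(C[...,0]-.5416,C[...,1]-.0722)<.07)
q=C[m].mean(0)[:2]-[.5416,.0722];print("knob",np.hypot(*q),np.degrees(np.arctan2(q[1],q[0])))
save(e,"fin.png",(195,110,295,225),5)
E
```

```text
18.1 [0.5661 0.1123 0.1984] 0.0598 [1.9 0.4 0.2]
rel axis x_g,y_g 0.02647039472554003 0.03877397607449474 carriage if held 0.30277397607449474
150 80.0 | 160 79.3 | 170 85.6 | 180 74.8 | 190 88.6 | 200 80.1 | 210 79.5 | 220 79.6 | 230 80.0 | 240 79.7 | 250 81.6 | 260 83.5 | 270 84.1 | 280 83.9 | 290 83.3 | 300 81.3 | 310 80.8 | 320 80.3 | 330 79.0 | 340 79.3 | 
knob 0.04623884459327456 59.686680893859226
[(-87, 168, -3, 3), (-87, 172, -2, 2), (-86, 172, -2, 3), (-86, 184, 0, 2), (-86, 180, -1, 2), (-85, 180, -1, 3), (-85, 184, 0, 1), (-85, 176, -1, 1)] mm 6.72
knob 0.04643348624190463 67.39366065629193
```

The swelling is centred at about 273–275° with the foot at 273°, the needle is at its maximum of about 7 mm, and the gripper is clear. I hand in.

```bash
python3 -c "
from bench import *
print(close_job())"
```

```text
the job is handed in; nothing more can be done
None
```

The job is handed in at about 18 s of the 70 s. The high spot is under the plunger, with the gauge still pressing on it. `close_job` gives no verdict, so this rests on my own last checks.

**What I did:** I gripped the carriage handle and slid the carriage until the needle read about 3.3 mm on the plain rim. I then let go, gripped the knob and turned the stone about 86° anticlockwise. On the way I went 20° to either side of the high spot and came back to the middle.

**Last checks:**
- **Needle:** about 7 mm, its highest reading. It read clearly less at 20° either side, and the two sides were nearly equal.
- **High spot:** in the top view the swelling is centred at about 273–275°, and the foot is at about 273°.
- **Gripper:** open and lifted clear of everything.

**What failed or disagreed:**
- **First grip:** it closed on nothing because the reported tool height was about 35 mm lower than the camera showed. I corrected it from the side view.
- **Knob angle:** the last two readings differed (60° from the arm, 67° from the side camera). The camera figure is probably biased, as only one side of the knob is visible.
- **Needle script:** its readings shifted with its guess at the dial's centre, so I read the key angles by eye.
- **Final picture:** not viewed, as the 12-picture limit was reached.
- **Bystanders:** I did not measure them again at the end. No reading showed the arm touching one.

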